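# Load the tilting post, drop its kickstand and hold it upright

## Task

Slip the dark walnut sleeve over the spindle of the green-based tilting post until it sits on the flange, and let go of it. Then flip the post's red-tipped kickstand down over centre until it is fully down, take the post by its black rubber handle, bring it from its parking stop to plumb upright, and finish while still holding it there by the handle, ready for oiling, resting on neither the stop nor the kickstand. Leave the pale sleeves, the oil bottle and the wax tin where they stand.

Things in the scene. Friction and masses are not known exactly. Their poses are not given: they have to be found in the camera images.
- dark_sleeve_mid (a point): Centre (half-way up, on the bore axis) of the dark walnut sleeve: a turned wooden barrel 58 mm in diameter and 64 mm tall with a 28 mm bore right through it, about 0.1 kg. It stands upright on a 12 mm plywood board; its z axis is the bore axis.
- pale_sleeve1_mid (a point): Centre of one of three pale sleeves, of the same size and shape as the dark one, standing on the same board, neighbours about 120 mm apart centre to centre. Leave it there.
- pale_sleeve2_mid (a point): Centre of the second pale sleeve. Leave it there.
- pale_sleeve3_mid (a point): Centre of the third pale sleeve. Leave it there.
- oil_bottle: Amber oil bottle, 60 mm in diameter, 160 mm tall, at the back of the bench; origin at the centre of its underside. Leave it there.
- wax_tin: Blue wax tin with a metal lid, 84 mm in diameter, 55 mm tall, at the back of the bench; origin at the centre of its underside. Leave it there.
- seat_mid (a point): Point on the post's spindle axis where a fully seated sleeve's centre lies: 32 mm above the flange (52 mm wide) that it sits on. Post axes: z up the spindle, y to the parking stop (robot's left), x away from the robot (the handle points to -x). The post is a 30 mm square mast hinged in a base bolted to the bench; the hinge line runs along x, 192 mm below this point.
- spindle_tip (a point): Top end of the spindle: a round steel pin 18 mm in diameter with a tapered tip, standing 76 mm above the flange (44 mm above seat_mid), so that it comes out 12 mm above a seated sleeve. Axes as seat_mid.
- handle (a point): Centre of the black rubber grip of the post's handle: a straight level round bar 22 mm in diameter, the rubber 70 mm long, along the post's x; the point is 120 mm from the mast's axis on the robot's side, 125 mm above the hinge line. Axes as seat_mid.
- post (a joint): Swing of the post in rad about its hinge line (along its x, 35 mm above the bench): 0 is parked, leaning 0.16 to its +y side on the stop, as at the start; 0.16 is plumb upright; more leans to the kickstand's side. It tips freely either way (about 2 kg, 1 to 3 N at the handle); released, it falls back to 0, or onto the lowered kickstand at 0.27, or to 0.61 if that is up.
- kick_pivot (a point): Pivot of the kickstand, on the post: 42 mm from the mast's axis on the -y side (the robot's right), 88 mm above the hinge line. The pivot's axis is along the post's y. Axes as seat_mid.
- kick_toe (a point): Point on the kickstand leg's axis 108 mm from the pivot, at the start of its red tip. Leg: straight 13 mm round bar, 125 mm long, red tip 18 mm wide. Stowed it points to the robot, rising 10 and splayed 35 degrees to -y: (-0.807, -0.574, 0.142) in post axes. About 1 N from above near the tip swings it down, then away from the robot, keeping its splay.
- kickstand (a joint): Angle of the kickstand in rad: 0 is stowed (leg pointing to the robot), 1.83 is fully down on its stop (leg pointing down and outwards to -y). Its spring pushes it back to 0 below about 0.7 and drives it fully down beyond about 0.85. Its foot hangs about 12 mm clear of the bench when the post is upright.
Not all that is in view belongs to the job. Of the things shaped like the part that bears dark_sleeve_mid, the dark wooden one is meant.

How it is judged:
By the outcome, as a careful person would: the job done as asked, in the order asked, and still so for the second after the job is handed in, while the arm keeps its last pose, push and grip.
It also fails if it takes over 67 s, if anything falls off the work surface, if the arm or the gripper's body presses on something with over 40 N, if the wrist force passes 120 N, or if a joint passes its speed limit or range.

## Robot

A 6-joint arm with a two-finger parallel gripper is mounted at the origin on the work surface. World frame = base frame: x ahead of the robot, y to its left, z up, the work surface at z = 0. Lengths are in m, angles in degrees, forces in N, time in s.
With the tool pointing down it reaches from about 0.4 to 0.825 m from the base axis. Payload 7 kg.
Tool frame: the origin (TCP) lies at the very end of the fingers, on their centre line; the grasp point (between the pads) lies 19 mm behind it; z points along the fingers, y is the direction in which the jaws open and shut (so a half turn about z gives the same grasp; the last joint's range is limited). The gripper opens to 88 mm and grips with 3 to 60 N. Pads are 19 mm wide; open, the fingers measure 130 mm over their backs; the gripper's body (78 mm by 193 mm) begins 47 mm behind the grasp point.
Start: joints at [-48.123, 20.546, 0.682, 0, -70.136, -16.507], TCP at [0.289, -0.61, 0.227] pointing down, gripper open.
Joint ranges: [-176.03, 176.03], [-82.01, 121.73], [-58.28, 71.71], [-173.87, 95.51], [-174.79, -0.11], [-173.66, 173.66]. Speed limits (degrees/s): [136.94, 136.94, 172.46, 180, 180, 180].

## Interface

Orientations are given as [roll, pitch, yaw] about the fixed x, y, z axes, in that order (R = Rz(yaw) Ry(pitch) Rx(roll)).
In Python, from plant import ctrl, snapshot, workorder gives the robot as it stands. The module is installed in compiled form; this text tells all that it offers.
- The arm moves only by the shell command python3 -m creep 'ROWS'. ROWS is JSON, a list of rows, each a list of 5 numbers: the shift along the tool's x, y, z scaled (see below), then the turn about the tool's z scaled (see below), then the finger opening in mm, from 0 to 87.6. A call has exactly 8 rows; each row is the pose to reach, as a shift and turn from the pose commanded when the call began, along the tool's axes at that moment, turning the shorter way round; what a row does not reach only later rows make up. The controller multiplies each number of a shift by 0.1 m and each number of a turn by 180 degrees. A row lasts 1/12 s, in which the tool goes at most 41.7 mm and 7.16 degrees, less where a joint would pass 70% of its speed; a pose out of reach is approached as far as the arm can. A call with a number of a shift or a turn outside -1 to 1 is refused whole. A call with a gripper value outside its range is refused whole. The fingers move at their own pace and stop on an object; the grip force is fixed at half the most. Time passes only in rows, so rows that repeat a pose let the fingers close, or fill a call up. It gives the time, the measured TCP pose, the force and the opening at its end, in the units of the state.
- ctrl.get_obs(): the state, without advancing time (a new reading comes with each control period).
- snapshot(name): name is "scene" or "top" or "wrist"; returns a dict with "img" (420x560x3 uint8, blue, green, red), "camera_matrix" (3x3 intrinsics, pixels), "xyz" and "rotation" of the camera in the world. Camera axes: x right, y up, looking along -z (the intrinsics and any distortion apply to the point x, -y, -z); pixel columns grow to the right and rows downward; lengths in m; the calibration is good to about 2 mm. A picture is of the moment at which its call begins. There is no depth.
- workorder.close_job(): hands the job in, once; it reports no verdict.
The state is a dict: "clock": time; "joint_pos": joint angles; "qvel": joint speeds; "tau": joint torques, N m; "tool_pos": TCP position; "orientation": TCP orientation; "force": force on the tool from outside, world axes, zero at the start; "moment": the same for the moment, N m; "opening": finger opening in m.
Only numpy, scipy, OpenCV 4.12 (cv2) and the standard library are available. Lean on these libraries where they do the work, as an engineer would, in place of code of your own. Each camera call takes 0.05 s, during which the arm holds its last target.

## Working session

There is one attempt and no reset: what is moved stays moved. The work goes in short steps, Python scripts to look and compute and a shell command to move; the robot and the scene stay as the last step left them, time stands still between calls to the robot, and variables do not carry over. Pictures are saved under pics/ and viewed, and the job is handed in when it is done.

```bash
ls; mkdir -p pics; python3 - <<'E'
from plant import ctrl, snapshot
import cv2
print(ctrl.get_obs())
for n in ("scene","top","wrist"):
    s=snapshot(n); cv2.imwrite(f"pics/{n}0.png",s["img"]); print(n,s["camera_matrix"],s["xyz"],s["rotation"],[k for k in s])
E
```

```text
pics
{'clock': 0.0, 'joint_pos': array([-4.81254041e+01,  2.05906040e+01,  6.31993305e-01, -1.91336571e-02,
       -7.01359899e+01, -1.65062521e+01]), 'qvel': array([-0.00159391, -0.07414298, -0.00588288, -0.00868748,  0.04922728,
       -0.20156578]), 'tau': array([ 8.72300570e-04, -5.82718885e+01,  2.93068010e+01,  6.99769601e+00,
        6.82326776e-03, -1.58555595e-04]), 'tool_pos': array([ 0.28893684, -0.60947462,  0.22562165]), 'orientation': array([ 1.79904187e+02, -9.63486656e-03, -1.54638164e+02]), 'force': array([0.1261625 , 0.20279981, 0.04755591]), 'moment': array([-0.03338396,  0.02667333, -0.04060788]), 'opening': 0.08775838509817803}
scene [[394.45521085   0.         270.9144168 ]
 [  0.         394.45521085 209.98014718]
 [  0.           0.           1.        ]] [ 1.36452777 -0.0344114   0.66297415] [57.89203528 -0.29137806 84.9939107 ] ['img', 'camera_matrix', 'xyz', 'rotation']
top [[435.68721471   0.         283.74247836]
 [  0.         435.68721471 215.32697851]
 [  0.           0.           1.        ]] [0.42541792 0.04187106 1.29161515] [ 10.38955574  -0.40261542 -90.49403546] ['img', 'camera_matrix', 'xyz', 'rotation']
wrist [[310.66944337   0.         283.86176383]
 [  0.         310.66944337 206.96640267]
 [  0.           0.           1.        ]] [ 0.22413966 -0.64067496  0.38218136] [-1.56824397e+01 -6.54674797e-02  1.15306141e+02] ['img', 'camera_matrix', 'xyz', 'rotation']
```

View pics/scene0.png

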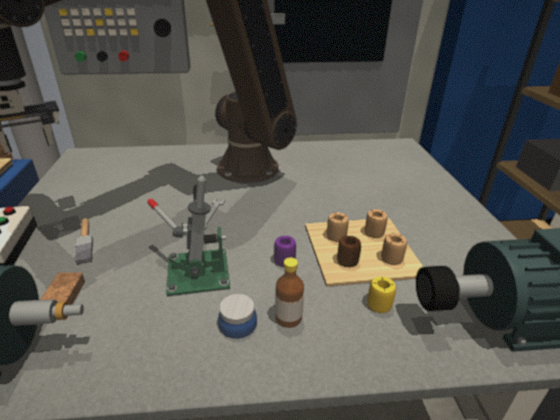

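View pics/top0.png

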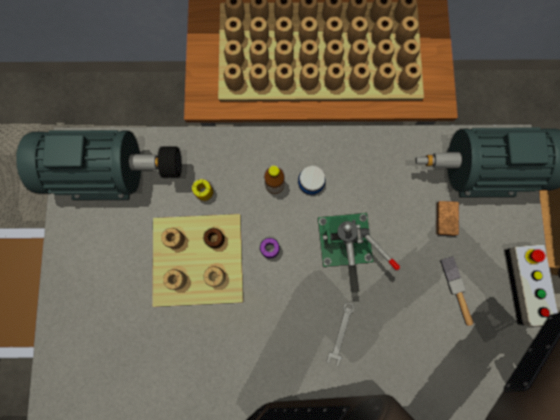

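View pics/wrist0.png

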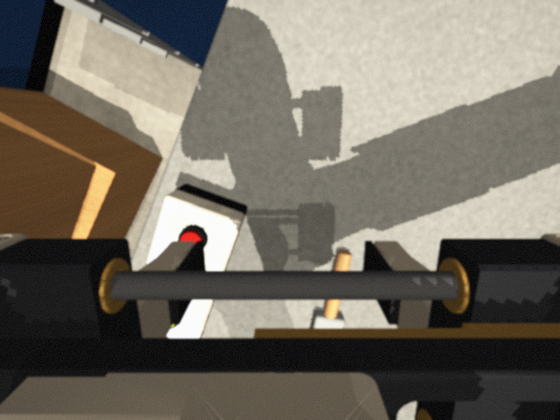

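```bash
cat > h.py <<'E'
import numpy as np, cv2
from scipy.spatial.transform import Rotation as Rn
def cam(s):
    return s["camera_matrix"],np.array(s["xyz"]),Rn.from_euler('xyz',s["rotation"],degrees=True).as_matrix()
def ray(s,u,v):
    K,c,R=cam(s); d=np.linalg.inv(K)@[u,v,1]; d=R@[d[0],-d[1],-d[2]]; return c,d/np.linalg.norm(d)
def onz(s,u,v,z):
    c,d=ray(s,u,v); return c+d*(z-c[2])/d[2]
def tri(*a):
    A=np.zeros((3,3));b=np.zeros(3)
    for s,u,v in a:
        c,d=ray(s,u,v);P=np.eye(3)-np.outer(d,d);A+=P;b+=P@c
    x=np.linalg.solve(A,b)
    r=[np.linalg.norm(np.cross(x-ray(*t)[0],ray(*t)[1])) for t in a]
    return x,r
def proj(s,p):
    K,c,R=cam(s); q=R.T@(np.asarray(p)-c); q=K@[q[0],-q[1],-q[2]]; return q[:2]/q[2]
E
python3 - <<'E'
from h import *
t=cv2.imread('pics/top0.png');s=cv2.imread('pics/scene0.png')
def c(i,x,y,w,h,k,n): cv2.imwrite(n,cv2.resize(i[y:y+h,x:x+w],None,fx=k,fy=k,interpolation=cv2.INTER_CUBIC))
c(t,140,170,145,145,5.0,'pics/c_t1.png')
c(t,305,165,105,130,4.5,'pics/c_t2.png')
c(s,270,190,160,130,4.5,'pics/c_s1.png')
c(s,140,165,120,140,4.2,'pics/c_s2.png')
E
```

```text
(no output)
```

View pics/c_t1.png

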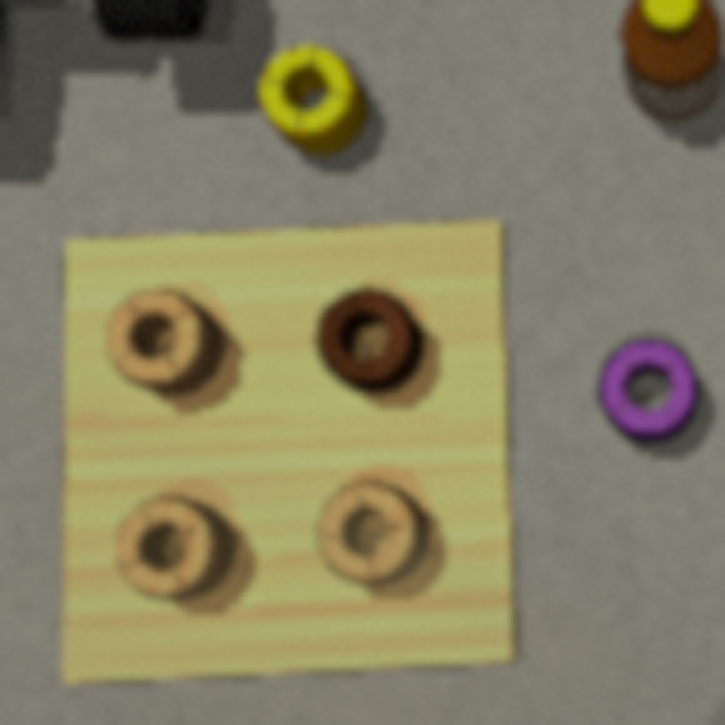

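View pics/c_t2.png

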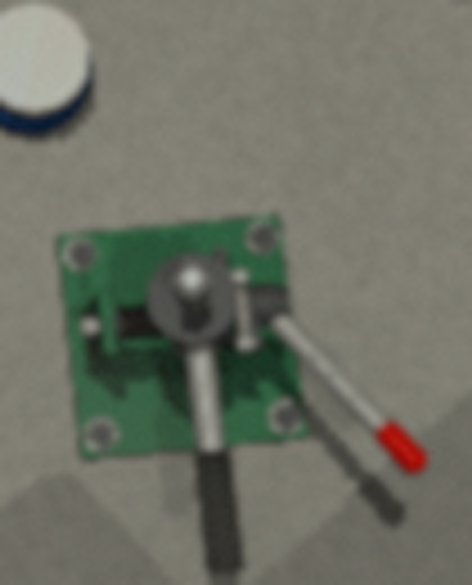

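View pics/c_s1.png

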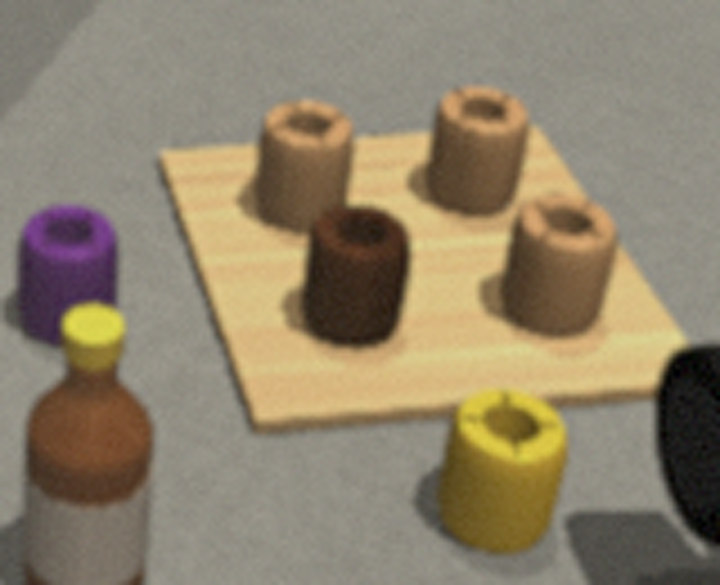

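View pics/c_s2.png

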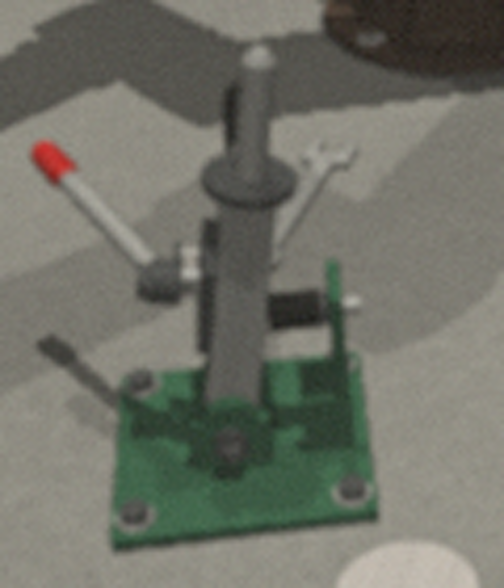

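Candidates (top picture): dark sleeve (214,238); pale sleeves (172,238), (174,279), (214,276); yellow ring (202,189); purple ring (270,247). The close crops show that only (214,238) is dark brown and standing on the board, so I choose it. The post is at (347,230), its red tip at (396,265) and its handle points down the picture.

```bash
cat > m1.py <<'E'
from h import *
import pickle
from plant import snapshot
T=snapshot("top");S=snapshot("scene")
t=lambda x,y,k=4.5,ox=305,oy=165:(T,ox+(x+.5)/k-.5,oy+(y+.5)/k-.5)
s=lambda x,y,k=4.2,ox=140,oy=165:(S,ox+(x+.5)/k-.5,oy+(y+.5)/k-.5)
np.set_printoptions(precision=4,suppress=True)
print('dark top',tri(t(370,337,5,140,170),s(360,229,4.5,270,190)))
for n,a,b in (('pale farleft',(155,339),(565,217)),('pale nr left',(166,547),(485,107)),('pale nr right',(370,531),(308,120))):
    print(n,tri(t(*a,5,140,170),s(*b,4.5,270,190))[0])
print('tip',tri(t(192,278),s(258,50)))
print('flange',tri(t(191,300),s(249,180)))
print('redtip end',tri(t(418,464),s(42,152)))
print('red start',tri(t(388,433),s(68,173)))
b=[onz(*t(*p),0.012)[:2] for p in((80,255),(263,237),(288,415),(101,433))]
sb=[onz(*s(*p),0.012)[:2] for p in((142,380),(134,514),(352,490))]
print('bolts',b,'mean',np.mean(b,0),'scene',sb)
h=[onz(*t(*p),0.158)[:2] for p in((214,452),(226,572))]; print('handle',h,np.mean(h,0))
E
python3 m1.py
```

```text
dark top (array([0.5887, 0.2318, 0.0739]), [np.float64(0.0025953333303900127), np.float64(0.002595333330390079)])
pale farleft [0.5881 0.3507 0.0749]
pale nr left [0.4725 0.3411 0.0749]
pale nr right [0.4801 0.2284 0.0762]
tip (array([ 0.5854, -0.1178,  0.2661]), [np.float64(0.00042178624286724905), np.float64(0.0004217862428673046)])
flange (array([ 0.5851, -0.1294,  0.1869]), [np.float64(0.00016605999623620703), np.float64(0.00016605999623623)])
redtip end (array([ 0.4929, -0.2612,  0.1562]), [np.float64(0.0009268657877534105), np.float64(0.0009268657877532713)])
red start (array([ 0.5111, -0.2448,  0.152 ]), [np.float64(0.0019578113221103075), np.float64(0.0019578113221103833)])
bolts [array([ 0.6411, -0.0842]), array([ 0.6523, -0.206 ]), array([ 0.5341, -0.2175]), array([ 0.5234, -0.095 ])] mean [ 0.5877 -0.1507] scene [array([ 0.5327, -0.2147]), array([ 0.6539, -0.2047]), array([ 0.6441, -0.0828])]
handle [array([ 0.5007, -0.1442]), array([ 0.4326, -0.1486])] [ 0.4667 -0.1464]
```

```bash
python3 -m creep '[[-0.2,0.2,-0.1,0.04,87],[-0.5,0.5,-0.2,0.08,87],[-0.8,0.8,-0.3,0.111,87],[-1,1,-0.3,0.111,87],[-1,1,-0.3,0.111,87],[-1,1,-0.3,0.111,87],[-1,1,-0.3,0.111,87],[-1,1,-0.3,0.111,87]]'
```

```text
clock: 0.92
tool_pos: [0.3364, -0.4773, 0.2563]
orientation: [180.0, -0.0, -174.6]
force: [0.0, -1.3, 0.1]
opening: 0.0868
```

```bash
for i in 1; do :; done
python3 -m creep '[[-0.1,0.2,0,0,87],[-0.2,0.5,0,0,87],[-0.3,0.8,0,0,87],[-0.3,1,0,0,87],[-0.3,1,0,0,87],[-0.3,1,0,0,87],[-0.3,1,0,0,87],[-0.3,1,0,0,87]]' | head -2
python3 -m creep '[[-0.05,0.2,0,0,87],[-0.1,0.5,0,0,87],[-0.2,0.8,0,0,87],[-0.2,1,0,0,87],[-0.2,1,0,0,87],[-0.2,1,0,0,87],[-0.2,1,0,0,87],[-0.2,1,0,0,87]]' | head -2
python3 -m creep '[[-0.05,0.2,0,0,87],[-0.1,0.5,0,0,87],[-0.2,0.8,0,0,87],[-0.2,1,0,0,87],[-0.2,1,0,0,87],[-0.2,1,0,0,87],[-0.2,1,0,0,87],[-0.2,1,0,0,87]]' | head -2
python3 -m creep '[[-0.05,0.2,0,0,87],[-0.1,0.5,0,0,87],[-0.2,0.8,0,0,87],[-0.2,1,0,0,87],[-0.2,1,0,0,87],[-0.2,1,0,0,87],[-0.2,1,0,0,87],[-0.2,1,0,0,87]]'
python3 - <<'E'
from h import *
from plant import snapshot
for n in("wrist","top"): 
  s=snapshot(n); cv2.imwrite(f"pics/{n}1.png",s["img"]); print(s["xyz"],s["rotation"])
E
```

```text
clock: 1.58
tool_pos: [0.357, -0.3753, 0.2562]
clock: 2.25
tool_pos: [0.3677, -0.2738, 0.2564]
clock: 2.92
tool_pos: [0.3783, -0.1723, 0.2564]
clock: 3.58
tool_pos: [0.3887, -0.0709, 0.2564]
orientation: [-180.0, -0.0, -174.7]
force: [0.7, -0.4, -0.8]
opening: 0.0868
[ 0.31709272 -0.0773487   0.41292901] [-1.56725887e+01  2.95847828e-02  9.52506724e+01]
[0.42541792 0.04187106 1.29161515] [ 10.38955574  -0.40261542 -90.49403546]
```

View pics/wrist1.png

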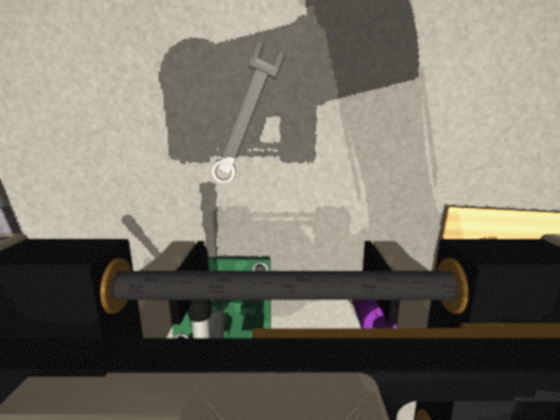

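```bash

python3 -m creep '[[-0.2,0.2,0,0,87],[-0.5,0.5,0,0,87],[-0.8,0.8,0,0,87],[-1,1,0,0,87],[-1,1,0,0,87],[-1,1,0,0,87],[-1,1,0,0,87],[-1,1,0,0,87]]' | head -2
python3 -m creep '[[-0.2,0.2,0,0,87],[-0.5,0.5,0,0,87],[-0.8,0.8,0,0,87],[-1,1,0,0,87],[-1,1,0,0,87],[-1,1,0,0,87],[-1,1,0,0,87],[-1,1,0,0,87]]' | head -2
python3 -m creep '[[-0.2,0.2,0,0,87],[-0.5,0.4,0,0,87],[-0.8,0.6,0,0,87],[-0.9,0.8,0,0,87],[-0.9,0.8,0,0,87],[-0.9,0.8,0,0,87],[-0.9,0.8,0,0,87],[-0.9,0.8,0,0,87]]'
python3 - <<'E'
from h import *
from plant import snapshot
import pickle
for n in("wrist",): 
  s=snapshot(n); cv2.imwrite(f"pics/{n}2.png",s["img"]); print(s["xyz"],s["rotation"]); pickle.dump(s,open('pics/w2.pkl','wb'))
E
```

```text
clock: 4.35
tool_pos: [0.4784, 0.038, 0.2565]
clock: 5.02
tool_pos: [0.5685, 0.1468, 0.2571]
clock: 5.68
tool_pos: [0.6506, 0.2349, 0.2575]
orientation: [180.0, 0.0, -174.7]
force: [-1.3, -0.6, -0.0]
opening: 0.0871
[0.57883563 0.22825312 0.41387758] [-1.57412029e+01 -4.20247597e-03  9.52936588e+01]
```

View pics/wrist2.png

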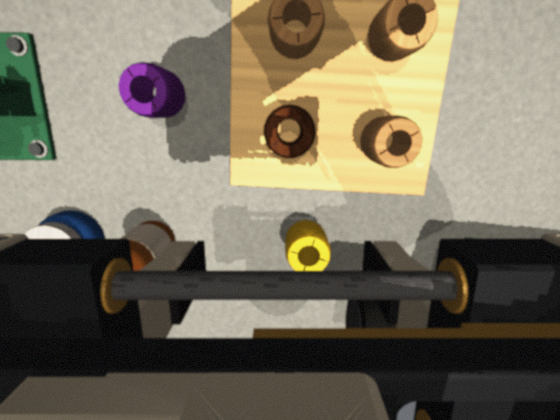

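```bash
python3 - <<'E'
from h import *
from plant import snapshot
import pickle
W=pickle.load(open('pics/w2.pkl','rb'));T=snapshot("top");S=snapshot("scene")
i=W["img"]; c=i[95:165,250:330]; cv2.imwrite('pics/c_w2.png',cv2.resize(c,None,fx=8,fy=8,interpolation=cv2.INTER_CUBIC))
g=cv2.cvtColor(c,cv2.COLOR_BGR2HSV)
m=(c.max(2)<110).astype(np.uint8)
cs,_=cv2.findContours(m,cv2.RETR_EXTERNAL,cv2.CHAIN_APPROX_NONE)
k=max(cs,key=cv2.contourArea); print(cv2.contourArea(k),cv2.fitEllipse(k))
t=lambda x,y,k=5,ox=140,oy=170:(T,ox+(x+.5)/k-.5,oy+(y+.5)/k-.5)
s=lambda x,y,k=4.5,ox=270,oy=190:(S,ox+(x+.5)/k-.5,oy+(y+.5)/k-.5)
w=(W,289.5,131)
print(onz(*w,.076)); print(tri(w,s(360,229))); print(tri(w,t(370,337))); print(tri(w,t(370,337),s(360,229)))
E
```

```text
2133.0 ((39.63727569580078, 35.92835235595703), (51.19072341918945, 53.123775482177734), 5.5042266845703125)
[0.59003554 0.23530145 0.076     ]
(array([0.58987755, 0.23471512, 0.07480142]), [np.float64(0.0006422179250656179), np.float64(0.0006422179250654715)])
(array([0.59215155, 0.23548552, 0.03718414]), [np.float64(0.0010387701259570372), np.float64(0.001038770125956948)])
(array([0.58914258, 0.23299406, 0.07375707]), [np.float64(0.0025438624987829186), np.float64(0.003837683331970192), np.float64(0.0014356753206765114)])
```

View pics/c_w2.png

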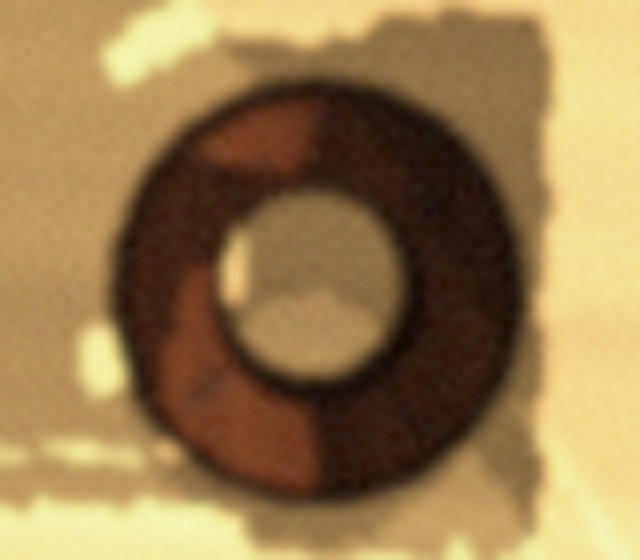

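```bash

python3 -m creep '[[0.2,0.02,0,0,87],[0.4,0.05,0.1,0,87],[0.6,0.05,0.3,0,87],[0.6,0.05,0.6,0,87],[0.6,0.05,0.9,0,87],[0.6,0.05,1,0,87],[0.6,0.05,1,0,87],[0.6,0.05,1,0,87]]' | head -2
python3 -m creep '[[0,0,0.2,0,87],[0,0,0.5,0,87],[0,0,0.8,0,87],[0,0,1,0,87],[0,0,1,0,87],[0,0,1,0,87],[0,0,1,0,87],[0,0,1,0,87]]'
python3 - <<'E'
from h import *
from plant import snapshot
s=snapshot("wrist"); cv2.imwrite(f"pics/wrist3.png",s["img"])
s=snapshot("scene"); cv2.imwrite(f"pics/scene3.png",cv2.resize(s["img"][130:330,230:470],None,fx=3,fy=3))
E
```

```text
clock: 6.5
tool_pos: [0.5915, 0.2352, 0.1574]
clock: 7.17
tool_pos: [0.5925, 0.2363, 0.0592]
orientation: [179.9, 0.2, -174.6]
force: [0.0, 0.5, -0.6]
opening: 0.0875
```

View pics/wrist3.png

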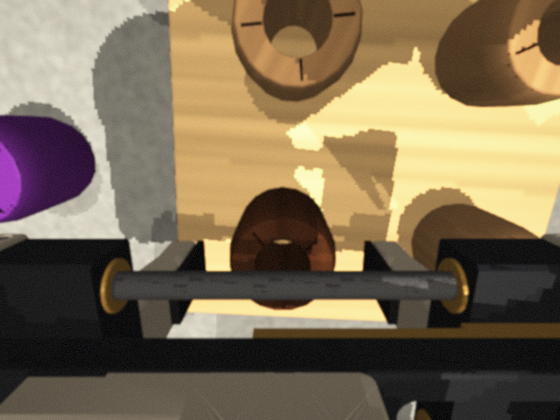

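View pics/scene3.png

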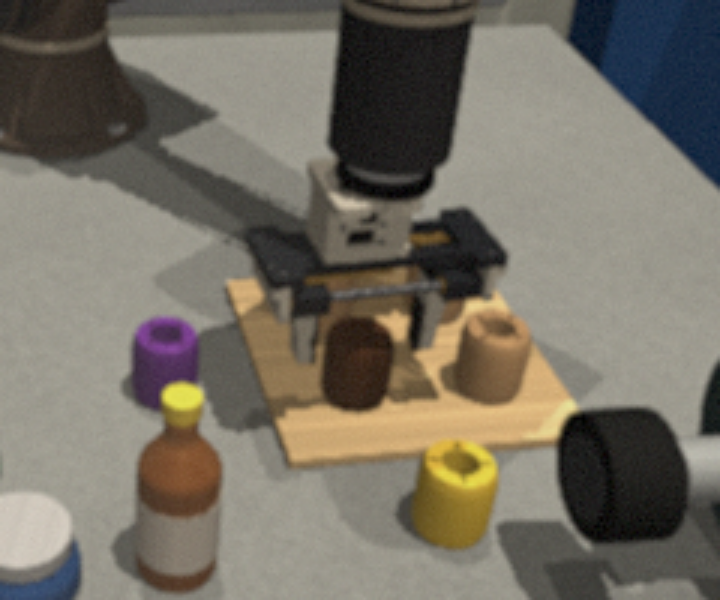

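```bash

python3 -m creep '[[0.02,-0.02,0.1,0,87],[0.02,-0.02,0.22,0,87],[0.02,-0.02,0.22,0,87],[0.02,-0.02,0.22,0,50],[0.02,-0.02,0.22,0,50],[0.02,-0.02,0.22,0,50],[0.02,-0.02,0.22,0,50],[0.02,-0.02,0.22,0,50]]'
python3 -m creep '[[0,0,0,0,50],[0,0,-0.1,0,50],[0,0,-0.3,0,50],[0,0,-0.6,0,50],[0,0,-0.9,0,50],[0,0,-1,0,50],[0,0,-1,0,50],[0,0,-1,0,50]]'
python3 - <<'E'
from h import *
from plant import snapshot
s=snapshot("wrist"); cv2.imwrite(f"pics/wrist4.png",s["img"])
s=snapshot("scene"); cv2.imwrite(f"pics/scene4.png",cv2.resize(s["img"][130:330,230:470],None,fx=3,fy=3))
E
```

```text
clock: 7.93
tool_pos: [0.5894, 0.2334, 0.0349]
orientation: [180.0, 0.0, -174.6]
force: [0.6, 0.3, -0.7]
opening: 0.0591
clock: 8.6
tool_pos: [0.5891, 0.2333, 0.1355]
orientation: [179.9, 0.1, -174.6]
force: [-0.7, -0.8, -1.9]
opening: 0.0584
```

View pics/wrist4.png

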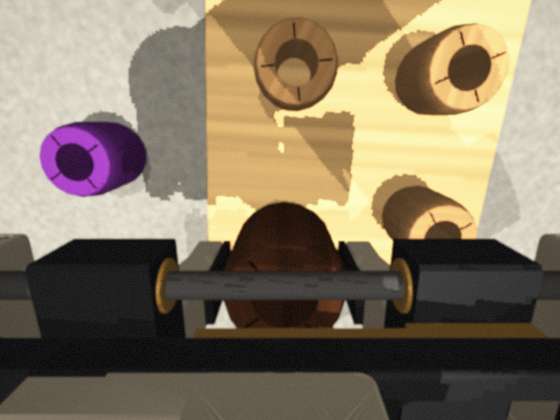

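View pics/scene4.png

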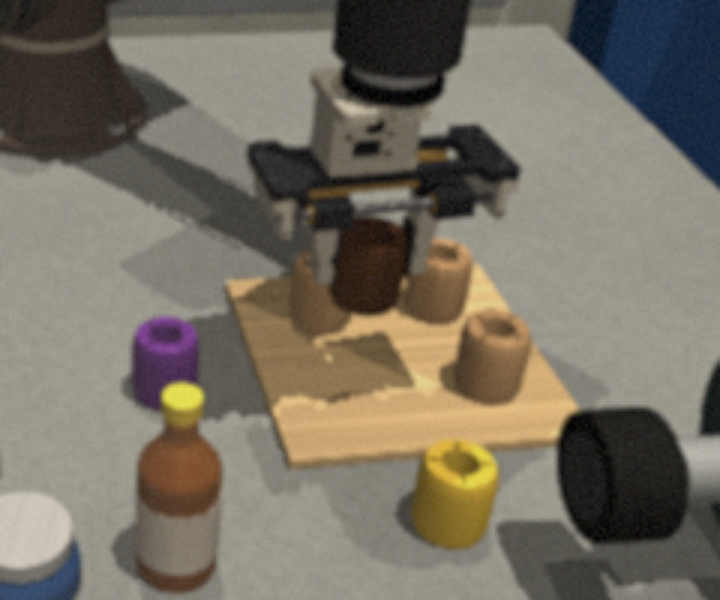

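```bash

python3 -m creep '[[0,-0.1,-0.3,0,50],[-0.1,-0.3,-0.6,0,50],[-0.1,-0.6,-0.9,0,50],[-0.1,-0.8,-1,0,50],[-0.1,-1,-1,0,50],[-0.1,-1,-1,0,50],[-0.1,-1,-1,0,50],[-0.1,-1,-1,0,50]]' | head -2
python3 -m creep '[[0,-0.1,-0.2,0,50],[-0.1,-0.3,-0.5,0,50],[-0.1,-0.6,-0.9,0,50],[-0.1,-0.8,-0.9,0,50],[-0.1,-1,-0.9,0,50],[-0.1,-1,-0.9,0,50],[-0.1,-1,-0.9,0,50],[-0.1,-1,-0.9,0,50]]' | head -2
python3 -m creep '[[0,-0.1,0,0,50],[-0.1,-0.3,0,0,50],[-0.1,-0.6,0,0,50],[-0.15,-0.8,0,0,50],[-0.15,-1,0,0,50],[-0.15,-1,0,0,50],[-0.15,-1,0,0,50],[-0.15,-1,0,0,50]]'
python3 - <<'E'
from h import *
from plant import snapshot
import pickle
s=snapshot("wrist"); cv2.imwrite(f"pics/wrist5.png",s["img"]);pickle.dump(s,open('pics/w5.pkl','wb'))
E
```

```text
clock: 9.37
tool_pos: [0.608, 0.1345, 0.2331]
clock: 10.03
tool_pos: [0.6276, 0.0368, 0.3234]
clock: 10.7
tool_pos: [0.6521, -0.0615, 0.324]
orientation: [180.0, -0.0, -174.6]
force: [0.1, -0.2, -1.9]
opening: 0.0584
```

View pics/wrist5.png

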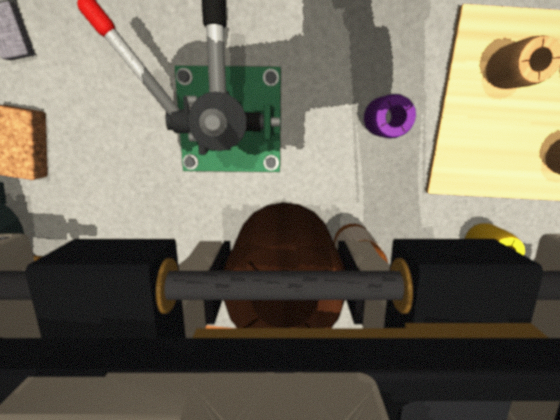

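```bash

python3 -m creep '[[0,-0.1,0,0,50],[0,-0.3,0,0,50],[0,-0.5,0,0,50],[0,-0.7,0,0,50],[0,-0.8,0,0,50],[0,-0.8,0,0,50],[0,-0.8,0,0,50],[0,-0.8,0,0,50]]'
python3 - <<'E'
from h import *
from plant import snapshot
import pickle
s=snapshot("wrist"); cv2.imwrite(f"pics/wrist6.png",s["img"]);pickle.dump(s,open('pics/w6.pkl','wb'))
a=pickle.load(open('pics/w5.pkl','rb'))
cv2.imwrite('pics/c_w56.png',np.hstack([cv2.resize(a["img"][50:180,150:290],None,fx=2.8,fy=2.8,interpolation=2),cv2.resize(s["img"][50:180,230:370],None,fx=2.8,fy=2.8,interpolation=2)]))
E
```

```text
clock: 11.42
tool_pos: [0.6597, -0.1412, 0.3245]
orientation: [180.0, 0.0, -174.6]
force: [0.0, 0.6, -0.7]
opening: 0.0585
```

View pics/wrist6.png

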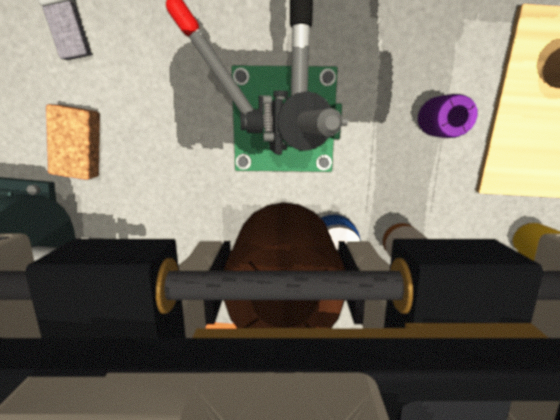

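View pics/c_w56.png

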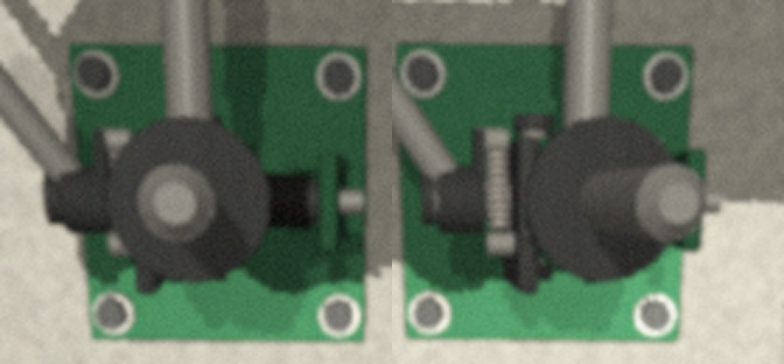

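```bash
python3 - <<'E'
from h import *
from plant import snapshot
import pickle
np.set_printoptions(precision=4,suppress=True)
A=pickle.load(open('pics/w5.pkl','rb'));B=pickle.load(open('pics/w6.pkl','rb'));S=snapshot("scene")
a=lambda x,y:(A,150+(x+.5)/2.8-.5,50+(y+.5)/2.8-.5)
b=lambda x,y:(B,230+(x-392+.5)/2.8-.5,50+(y+.5)/2.8-.5)
s=lambda x,y,k=4.2,ox=140,oy=165:(S,ox+(x+.5)/k-.5,oy+(y+.5)/k-.5)
print('tip',tri(a(173,202),b(680,199)),tri(a(173,202),s(258,48)),tri(b(680,199),s(258,48)))
print('flange',tri(a(189,199),b(607,199)),tri(a(189,199),s(249,180)))
for p,q in(((94,74),(421,72)),((339,75),(666,74)),((112,314),(429,314)),((340,316),(655,315))):
    print(tri(a(*p),b(*q)),)
h1=tri((A,214,23),(B,300,25));print('handle start',h1)
print('toe start', tri((A,110,33),(B,195,28)),'red end',tri((A,82,3),(B,170,2)))
E
```

```text
tip (array([ 0.586 , -0.1157,  0.2679]), [np.float64(0.00026982614728665285), np.float64(0.0002698261472868091)]) (array([ 0.5862, -0.1165,  0.2675]), [np.float64(0.000688195217718879), np.float64(0.0006881952177188968)]) (array([ 0.5858, -0.1165,  0.2676]), [np.float64(0.0007577488593333856), np.float64(0.0007577488593334035)])
flange (array([ 0.587 , -0.1276,  0.1919]), [np.float64(0.00010213809034014043), np.float64(0.00010213809033997583)]) (array([ 0.5869, -0.1287,  0.1879]), [np.float64(0.0002861492478132301), np.float64(0.0002861492478132557)])
(array([ 0.5343, -0.2149,  0.0097]), [np.float64(0.0003120275685533108), np.float64(0.0003120275685531155)])
(array([ 0.5236, -0.0922,  0.01  ]), [np.float64(8.188675214607449e-05), np.float64(8.188675214585552e-05)])
(array([ 0.6544, -0.2036,  0.0125]), [np.float64(0.00020473710454392658), np.float64(0.0002047371045436881)])
(array([ 0.6445, -0.0818,  0.007 ]), [np.float64(6.178726862281694e-05), np.float64(6.178726862305869e-05)])
handle start (array([ 0.5012, -0.1409,  0.1564]), [np.float64(0.000867505947069704), np.float64(0.0008675059470697619)])
toe start (array([ 0.5161, -0.2373,  0.1582]), [np.float64(0.0019554263084626245), np.float64(0.0019554263084625278)]) red end (array([ 0.4956, -0.2604,  0.159 ]), [np.float64(0.0003207388918071588), np.float64(0.0003207388918072553)])
```

```bash

python3 -m creep '[[0.1,0.05,0,0,50],[0.25,0.1,0,0,50],[0.45,0.2,0,0,50],[0.6,0.28,0,0,50],[0.71,0.32,0,0,50],[0.71,0.32,0,0,50],[0.71,0.32,0,0,50],[0.71,0.32,0,0,50]]'
python3 - <<'E'
from h import *
from plant import snapshot
s=snapshot("scene"); cv2.imwrite("pics/scene7.png",cv2.resize(s["img"][60:310,100:350],None,fx=2.4,fy=2.4,interpolation=2))
s=snapshot("wrist"); cv2.imwrite("pics/wrist7.png",s["img"])
E
```

```text
clock: 12.18
tool_pos: [0.5864, -0.1163, 0.3249]
orientation: [-180.0, 0.0, -174.6]
force: [-0.4, 0.0, -1.1]
opening: 0.0586
```

View pics/scene7.png

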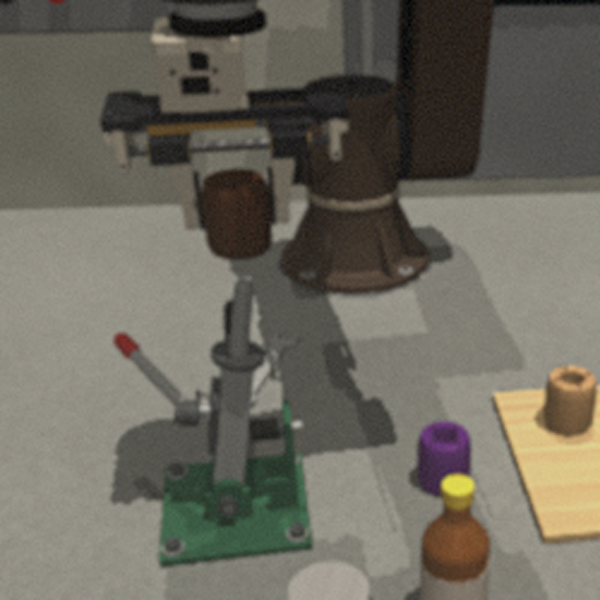

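View pics/wrist7.png

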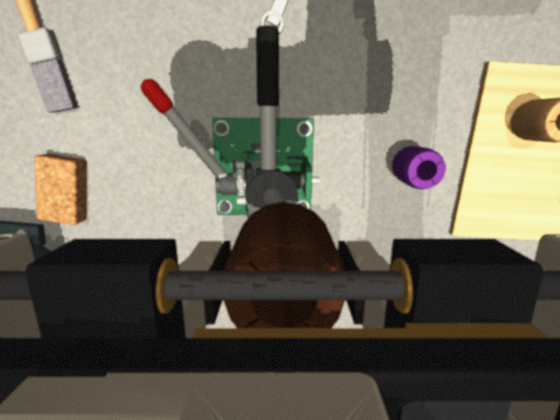

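```bash
python3 - <<'E'
from h import *
from plant import snapshot
s=snapshot("scene")
for p in((.586,-.116,.268),(.587,-.1163,.302),(.587,-.1163,.366)):
    q=proj(s,p); print(q,(q-[100,60])*2.4)
i=s["img"][60:310,100:350]; m=((i[...,2].astype(int)-i[...,0]>12)&(i.max(2)<110)).astype(np.uint8); m[110:]=0
cs,_=cv2.findContours(m,0,2);k=max(cs,key=cv2.contourArea);print(cv2.boundingRect(k),cv2.contourArea(k),np.array(cv2.boundingRect(k))*2.4)
E
```

```text
[201.58960558 175.8161696 ] [243.81505339 277.95880703]
[200.01131481 161.80180806] [240.02715555 244.32433934]
[197.18337853 133.29031929] [233.24010848 175.89676629]
(0, 14, 123, 95) 5758.5 [  0.   33.6 295.2 228. ]
```

```bash

python3 -m creep '[[0,0,0.1,0,50],[0,0,0.2,0,50],[0,0,0.3,0,50],[0,0,0.36,0,50],[0,-0.005,0.42,0,50],[0,-0.01,0.48,0,50],[0,-0.01,0.5,0,50],[0,-0.01,0.5,0,50]]'
python3 - <<'E'
from h import *
from plant import snapshot
s=snapshot("scene"); cv2.imwrite("pics/scene8.png",cv2.resize(s["img"][60:310,100:350],None,fx=2.4,fy=2.4,interpolation=2))
E
```

```text
clock: 13.0
tool_pos: [0.5859, -0.1177, 0.2739]
orientation: [180.0, -0.1, -174.6]
force: [-0.4, 0.2, -1.3]
opening: 0.0586
```

View pics/scene8.png

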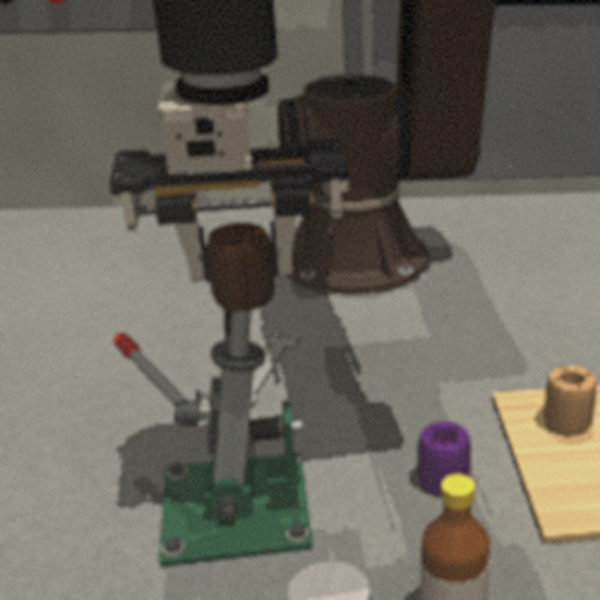

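```bash

python3 -m creep '[[0,-0.005,0.08,0,50],[0,-0.01,0.16,0,50],[0,-0.015,0.24,0,50],[0,-0.02,0.3,0,50],[0,-0.025,0.36,0,50],[0,-0.03,0.42,0,50],[0,-0.035,0.47,0,50],[0,-0.035,0.47,0,50]]'
python3 - <<'E'
from h import *
from plant import snapshot
s=snapshot("scene"); cv2.imwrite("pics/scene9.png",cv2.resize(s["img"][60:310,100:350],None,fx=2.4,fy=2.4,interpolation=2))
E
```

```text
clock: 13.72
tool_pos: [0.5858, -0.1213, 0.2262]
orientation: [180.0, -0.1, -174.6]
force: [0.0, -1.0, -2.4]
opening: 0.0582
```

View pics/scene9.png

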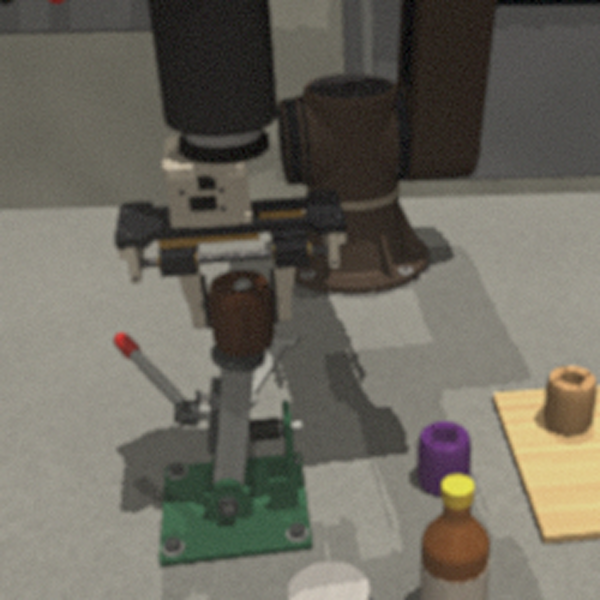

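```bash

python3 -m creep '[[0,0,0,0,64],[0,0,0,0,70],[0,0,0,0,87],[0,0,0,0,87],[0,0,0,0,87],[0,0,0,0,87],[0,0,0,0,87],[0,0,0,0,87]]'
python3 - <<'E'
from h import *
from plant import snapshot
s=snapshot("scene"); cv2.imwrite("pics/scene10.png",cv2.resize(s["img"][60:310,100:350],None,fx=2.4,fy=2.4,interpolation=2))
s=snapshot("wrist"); cv2.imwrite("pics/wrist10.png",s["img"])
E
```

```text
clock: 14.43
tool_pos: [0.5864, -0.1212, 0.2276]
orientation: [-180.0, 0.0, -174.6]
force: [-0.3, -0.2, -0.4]
opening: 0.0867
```

View pics/scene10.png

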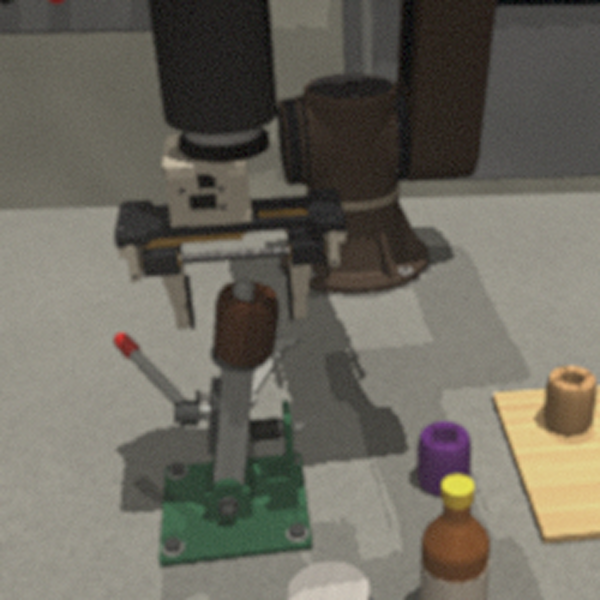

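View pics/wrist10.png

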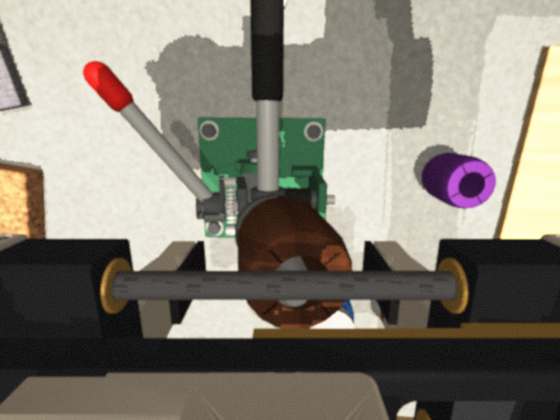

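```bash

python3 -m creep '[[0,0,-0.2,0,87],[0,0,-0.5,0,87],[0,0,-0.8,0,87],[0,0,-1,0,87],[0,0,-1,0,60],[0,0,-1,0,30],[0,0,-1,0,0],[0,0,-1,0,0]]'
python3 - <<'E'
from h import *
from plant import snapshot,ctrl
print(ctrl.get_obs()["joint_pos"])
s=snapshot("scene"); cv2.imwrite("pics/scene11.png",cv2.resize(s["img"][60:310,100:350],None,fx=2.4,fy=2.4,interpolation=2))
s=snapshot("wrist"); cv2.imwrite("pics/wrist11.png",s["img"])
np.set_printoptions(precision=4,suppress=True)
H=np.array([.5895,-.1535,.035]);yw=np.radians(5.3);L=.16
M=Rn.from_euler('z',yw).as_matrix()@Rn.from_euler('x',-L).as_matrix()
def W(p): return H+M@np.asarray(p)
def leg(a,r): 
    e=np.radians(10)-a; return np.array([-.819*np.cos(e)*r,-.042-.574*r,.088+.819*np.sin(e)*r])
print('seat',W([0,0,.192]),'tip',W([0,0,.236]),'handle',W([-.12,0,.125]),'upright h',H+Rn.from_euler('z',yw).apply([-.12,0,.125]))
for a in np.arange(0,1.3,.1): print(round(a,2),W(leg(a,.1)),W(leg(a,.125)),W(leg(a,.108)))
print('foot upright')
E
```

```text
clock: 15.2
tool_pos: [0.5859, -0.1211, 0.3263]
orientation: [180.0, -0.1, -174.6]
force: [0.1, 0.1, 0.2]
opening: 0.0657
[ 7.00895445e+00  1.07138572e+01  8.28908776e-02 -2.30534406e-02
 -7.94821611e+01 -9.16184698e+01]
seat [ 0.5867 -0.123   0.2245] tip [ 0.586  -0.1161  0.268 ] handle [ 0.4682 -0.1448  0.1584] upright h [ 0.47   -0.1646  0.16  ]
0.0 [ 0.5167 -0.2424  0.1518] [ 0.4979 -0.2578  0.1575] [ 0.5107 -0.2474  0.1536]
0.1 [ 0.5159 -0.2438  0.1437] [ 0.4968 -0.2596  0.1475] [ 0.5098 -0.2489  0.1449]
0.2 [ 0.5158 -0.2451  0.1357] [ 0.4967 -0.2612  0.1374] [ 0.5097 -0.2503  0.1362]
0.3 [ 0.5165 -0.2464  0.1276] [ 0.4976 -0.2628  0.1274] [ 0.5105 -0.2516  0.1275]
0.4 [ 0.5181 -0.2475  0.1196] [ 0.4996 -0.2642  0.1174] [ 0.5121 -0.2529  0.1189]
0.5 [ 0.5204 -0.2486  0.1119] [ 0.5025 -0.2655  0.1077] [ 0.5147 -0.254   0.1105]
0.6 [ 0.5235 -0.2495  0.1043] [ 0.5064 -0.2667  0.0983] [ 0.518  -0.255   0.1024]
0.7 [ 0.5273 -0.2503  0.0972] [ 0.5111 -0.2677  0.0893] [ 0.5221 -0.2559  0.0946]
0.8 [ 0.5319 -0.251   0.0904] [ 0.5168 -0.2685  0.0808] [ 0.527  -0.2566  0.0873]
0.9 [ 0.5371 -0.2515  0.0841] [ 0.5233 -0.2692  0.0729] [ 0.5327 -0.2572  0.0805]
1.0 [ 0.5428 -0.2519  0.0783] [ 0.5305 -0.2697  0.0657] [ 0.5389 -0.2576  0.0743]
1.1 [ 0.5492 -0.2522  0.0731] [ 0.5385 -0.27    0.0593] [ 0.5458 -0.2579  0.0687]
1.2 [ 0.556  -0.2523  0.0686] [ 0.547  -0.2701  0.0536] [ 0.5531 -0.258   0.0638]
foot upright
```

View pics/scene11.png

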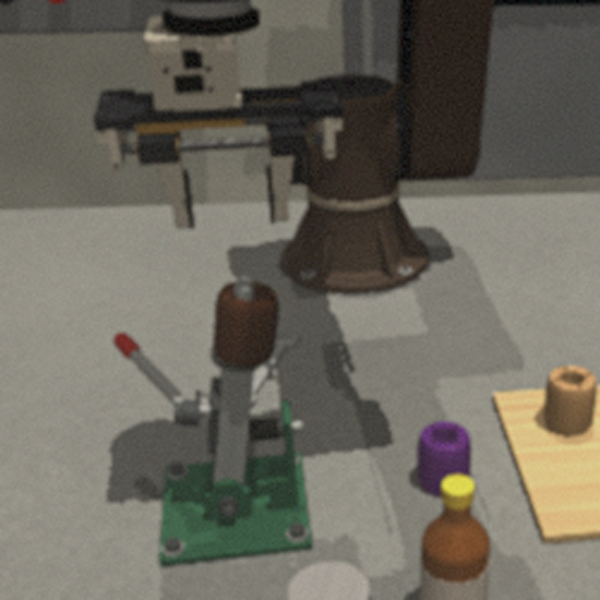

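View pics/wrist11.png

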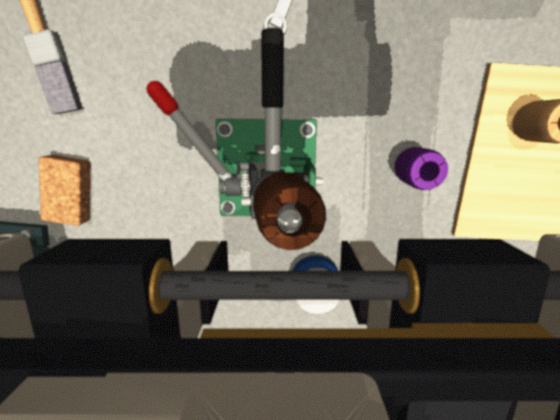

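```bash

python3 -m creep '[[0.1,-0.1,0,-0.035,0],[0.3,-0.3,0,-0.07,0],[0.5,-0.5,0,-0.11,0],[0.7,-0.7,0,-0.15,0],[0.9,-0.9,0,-0.19,0],[0.9,-1,0,-0.22,0],[0.9,-1,0,-0.26,0],[0.9,-1,0,-0.3,0]]'
python3 -m creep '[[0,0,0,-0.035,0],[0,0,0,-0.07,0],[0,0,0,-0.11,0],[0,0,0,-0.15,0],[0,0,0,-0.19,0],[0,0,0,-0.2,0],[0,0,0,-0.2,0],[0,0,0,-0.2,0]]'
```

```text
clock: 15.97
tool_pos: [0.5055, -0.23, 0.327]
orientation: [180.0, -0.0, -120.4]
force: [-0.0, -0.6, -0.3]
opening: 0.0044
clock: 16.63
tool_pos: [0.506, -0.2291, 0.327]
orientation: [179.9, 0.0, -84.8]
force: [-0.5, 0.4, 0.4]
opening: 0.0005
```

```bash

python3 -m creep '[[0.05,0.05,0.2,0,0],[0.1,0.1,0.4,0,0],[0.14,0.12,0.7,0,0],[0.14,0.12,0.9,0,0],[0.14,0.12,1,0,0],[0.14,0.12,1,0,0],[0.14,0.12,1,0,0],[0.14,0.12,1,0,0]]'
python3 - <<'E'
from h import *
from plant import snapshot,ctrl
s=snapshot("scene"); cv2.imwrite("pics/scene12.png",cv2.resize(s["img"][60:310,100:350],None,fx=2.4,fy=2.4,interpolation=2))
s=snapshot("wrist"); cv2.imwrite("pics/wrist12.png",s["img"])
E
```

```text
clock: 17.3
tool_pos: [0.4965, -0.2444, 0.229]
orientation: [-179.9, -0.1, -84.7]
force: [-0.1, 0.2, 0.1]
opening: 0.0002
```

View pics/scene12.png

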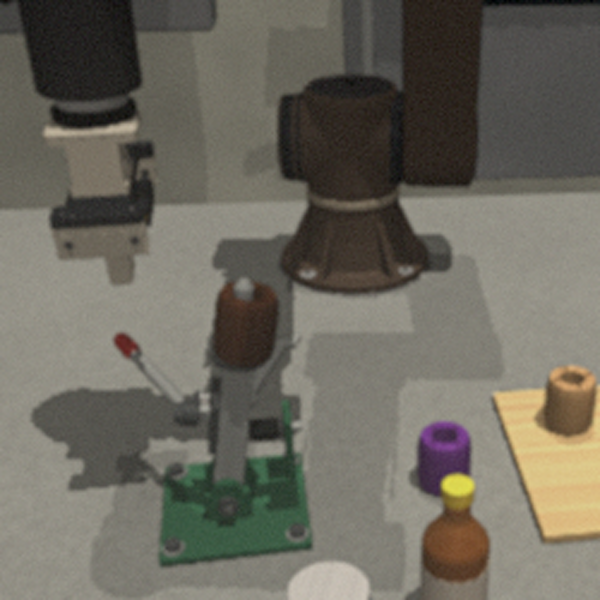

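View pics/wrist12.png

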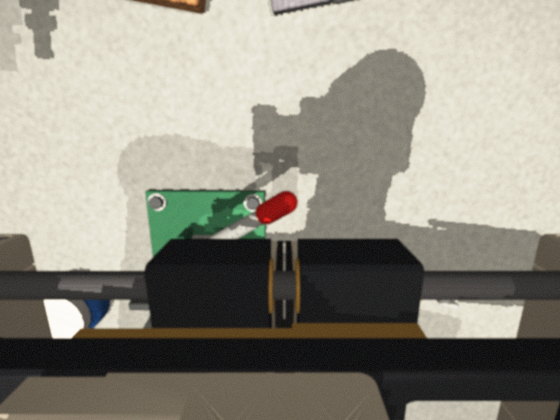

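```bash

python3 -m creep '[[0,0,0.2,0,0],[0,0,0.4,0,0],[0,0,0.5,0,0],[0,0,0.56,0,0],[0,0,0.62,0,0],[0.01,0,0.68,0,0],[0.01,0,0.72,0,0],[0.01,0,0.75,0,0]]'
python3 - <<'E'
from h import *
from plant import snapshot,ctrl
s=snapshot("scene"); cv2.imwrite("pics/scene13.png",cv2.resize(s["img"][60:310,100:350],None,fx=2.4,fy=2.4,interpolation=2))
E
```

```text
clock: 18.07
tool_pos: [0.4959, -0.2454, 0.1526]
orientation: [-180.0, -0.0, -84.7]
force: [-0.6, -0.4, 0.3]
opening: 0.0008
```

View pics/scene13.png

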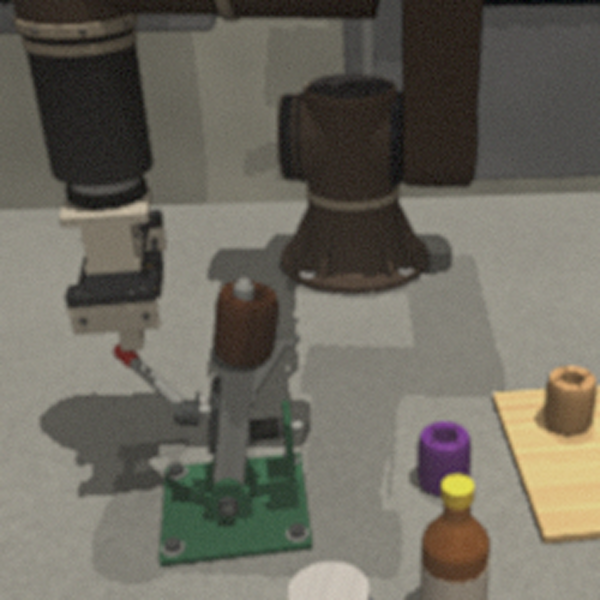

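```bash

python3 -m creep '[[0.02,-0.01,0.08,0,0],[0.04,-0.01,0.16,0,0],[0.05,-0.02,0.24,0,0],[0.07,-0.03,0.32,0,0],[0.08,-0.05,0.38,0,0],[0.09,-0.07,0.44,0,0],[0.1,-0.09,0.5,0,0],[0.1,-0.09,0.5,0,0]]'
python3 - <<'E'
from h import *
from plant import snapshot,ctrl
s=snapshot("scene"); cv2.imwrite("pics/scene14.png",cv2.resize(s["img"][60:310,100:350],None,fx=2.4,fy=2.4,interpolation=2))
E
```

```text
clock: 18.78
tool_pos: [0.5052, -0.2543, 0.101]
orientation: [179.9, 0.0, -84.7]
force: [0.3, 0.2, -0.4]
opening: 0.0005
```

View pics/scene14.png

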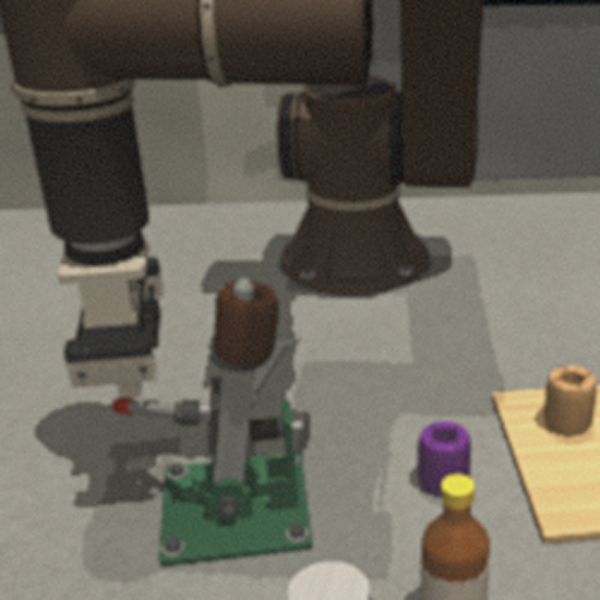

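```bash

python3 -m creep '[[0,-0.05,0.08,0,0],[0,-0.1,0.15,0,0],[0,-0.15,0.2,0,0],[0,-0.2,0.24,0,0],[0,-0.25,0.27,0,0],[0,-0.3,0.29,0,0],[0,-0.3,0.29,0,0],[0,-0.3,0.29,0,0]]'
python3 - <<'E'
from h import *
from plant import snapshot,ctrl
s=snapshot("scene"); cv2.imwrite("pics/scene15.png",cv2.resize(s["img"][60:310,100:350],None,fx=2.4,fy=2.4,interpolation=2))
E
```

```text
clock: 19.5
tool_pos: [0.5356, -0.2515, 0.0734]
orientation: [180.0, 0.0, -84.7]
force: [-0.5, 0.4, 0.1]
opening: 0.0001
```

View pics/scene15.png

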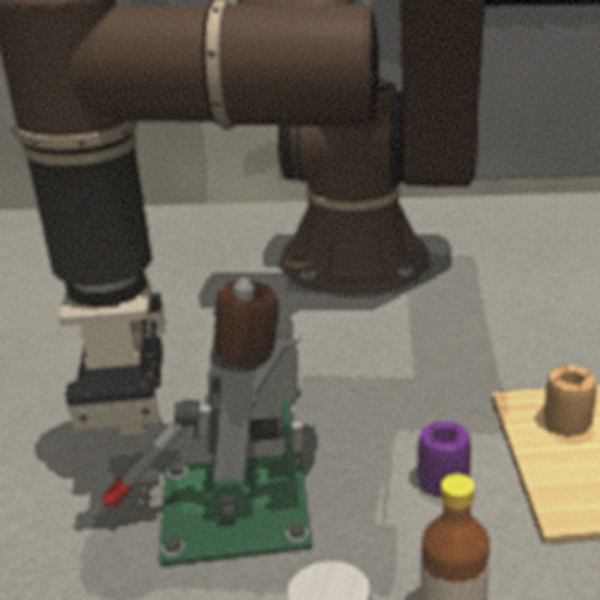

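```bash
cat >> h.py <<'E'
H=np.array([.5895,-.1535,.035]);yw=np.radians(5.3)
def W(p,L=.16):
    return H+Rn.from_euler('z',yw).as_matrix()@Rn.from_euler('x',-L).as_matrix()@np.asarray(p)
def leg(a,r):
    e=np.radians(10)-a; return np.array([-.819*np.cos(e)*r,-.042-.574*r,.088+.819*np.sin(e)*r])
E
python3 - <<'E'
from h import *
from plant import snapshot
s=snapshot("scene");i=s["img"].astype(int)
m=(i[...,2]>2*i[...,1])&(i[...,2]>80)
m[:200]=0;m[300:]=0;m[:,:120]=0;m[:,200:]=0
v,u=np.nonzero(m);print('red centroid',u.mean(),v.mean(),len(u))
for a in(1.5,1.6,1.7,1.83):print(a,proj(s,W(leg(a,.1165))))
print('pivot',W([0,-.042,.088]))
E
```

```text
red centroid 147.96825396825398 265.3968253968254 63
1.5 [149.45044002 255.76585095]
1.6 [149.14866184 258.73092825]
1.7 [148.84080243 261.47000365]
1.83 [148.43552263 264.64651558]
pivot [ 0.59203498 -0.18082621  0.12856737]
```

```bash

python3 -m creep '[[0,0.05,-0.1,0,0],[0,0.15,-0.3,0,0],[0,0.3,-0.6,0,0],[0,0.45,-0.9,0,0],[0,0.58,-1,0,0],[0,0.58,-1,0,0],[0,0.58,-1,0,0],[0,0.58,-1,0,0]]' | head -2
python3 -m creep '[[0,0,-0.3,0,0],[0,0,-0.6,0,0],[0,0,-0.8,0.03,0],[0,0,-0.8,0.065,30],[0,0,-0.8,0.1,50],[0,0,-0.8,0.14,50],[0,0,-0.8,0.18,50],[0,0,-0.8,0.22,50]]'
```

```text
clock: 20.27
tool_pos: [0.4774, -0.2569, 0.1736]
clock: 20.93
tool_pos: [0.4777, -0.2567, 0.2521]
orientation: [179.9, -0.1, -124.5]
force: [0.0, -0.8, 0.2]
opening: 0.0282
```

```bash

python3 -m creep '[[-0.1,0.08,0,0.035,50],[-0.3,0.25,0,0.07,50],[-0.5,0.42,0,0.11,50],[-0.7,0.58,0,0.15,50],[-0.87,0.71,0,0.19,50],[-0.87,0.71,0,0.22,50],[-0.87,0.71,0,0.26,50],[-0.87,0.71,0,0.279,50]]'
python3 - <<'E'
from h import *
from plant import snapshot,ctrl
import pickle
for n in("scene","wrist","top"):
    s=snapshot(n);pickle.dump(s,open(f'pics/{n}16.pkl','wb'));cv2.imwrite(f"pics/{n}16.png",s["img"])
E
```

```text
clock: 21.6
tool_pos: [0.4678, -0.1443, 0.2524]
orientation: [180.0, -0.1, -174.7]
force: [-0.1, 0.2, 0.6]
opening: 0.0497
```

View pics/scene16.png

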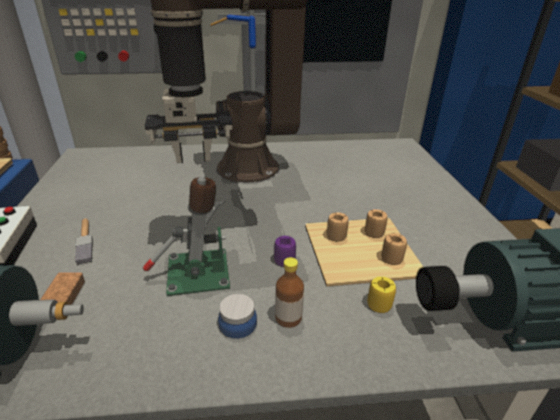

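View pics/wrist16.png

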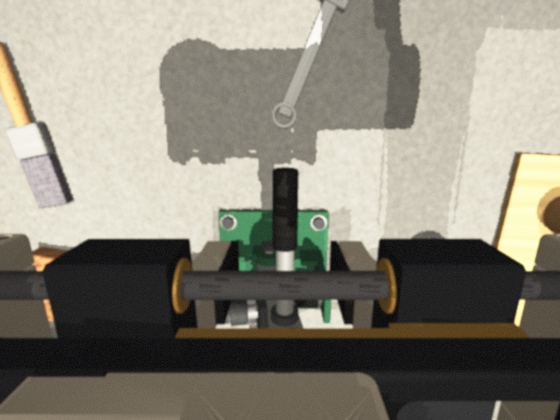

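View pics/top16.png

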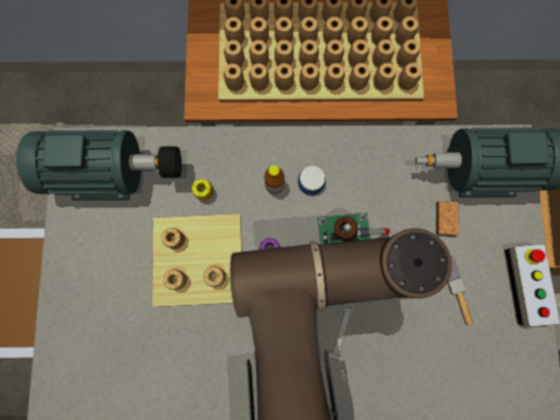

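```bash
python3 - <<'E'
from h import *
import pickle
np.set_printoptions(precision=4,suppress=True)
w=pickle.load(open('pics/wrist16.pkl','rb'))
print(onz(w,286,172,.162),onz(w,285.5,250,.16), W([-.155,0,.125]),W([-.085,0,.125]),W([-.12,0,.125]))
E
```

```text
[ 0.4359 -0.1456  0.162 ] [ 0.5039 -0.1398  0.16  ] [ 0.4333 -0.148   0.1584] [ 0.503  -0.1415  0.1584] [ 0.4682 -0.1448  0.1584]
```

```bash

python3 -m creep '[[0,0,0.2,0,50],[0,0,0.4,0,50],[0,0,0.6,0,50],[0,0,0.8,0,50],[0,0,0.95,0,50],[0,0,1,0,50],[0,0,1,0,50],[0,0,1,0,50]]'
python3 - <<'E'
from h import *
from plant import snapshot
s=snapshot("wrist");cv2.imwrite(f"pics/wrist17.png",s["img"])
E
```

```text
clock: 22.42
tool_pos: [0.4681, -0.1452, 0.1538]
orientation: [-180.0, -0.0, -174.3]
force: [0.1, -0.1, 1.2]
opening: 0.0499
```

View pics/wrist17.png

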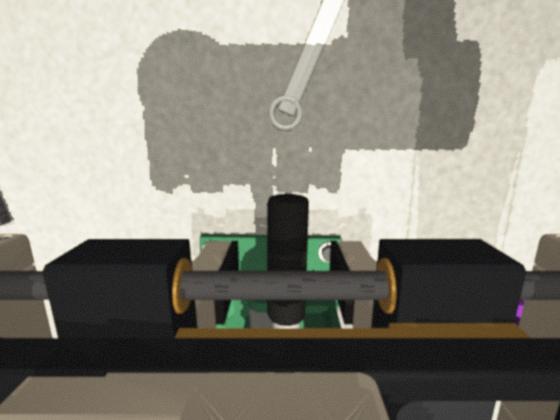

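```bash

python3 -m creep '[[0,0.01,0.08,0,50],[0,0.01,0.15,0,50],[0,0.01,0.15,0,36],[0,0.01,0.15,0,28],[0,0.01,0.15,0,22],[0,0.01,0.15,0,14],[0,0.01,0.15,0,10],[0,0.01,0.15,0,10]]'
python3 -m creep '[[0,0,0,0,10],[0,0,0,0,10],[0,0,0,0,10],[0,0,0,0,10],[0,0,0,0,10],[0,0,0,0,10],[0,0,0,0,10],[0,0,0,0,10]]'
python3 - <<'E'
from h import *
from plant import snapshot
import pickle
for n in("wrist","scene","top"):
    s=snapshot(n);cv2.imwrite(f"pics/{n}18.png",s["img"]);pickle.dump(s,open(f'pics/{n}18.pkl','wb'))
E
```

```text
clock: 23.13
tool_pos: [0.4678, -0.1438, 0.1388]
orientation: [180.0, 0.0, -174.4]
force: [-0.5, 3.6, 2.4]
opening: 0.0212
clock: 23.8
tool_pos: [0.4678, -0.144, 0.1388]
orientation: [-180.0, 0.0, -174.4]
force: [-0.5, 4.4, 5.2]
opening: 0.0213
```

View pics/wrist18.png

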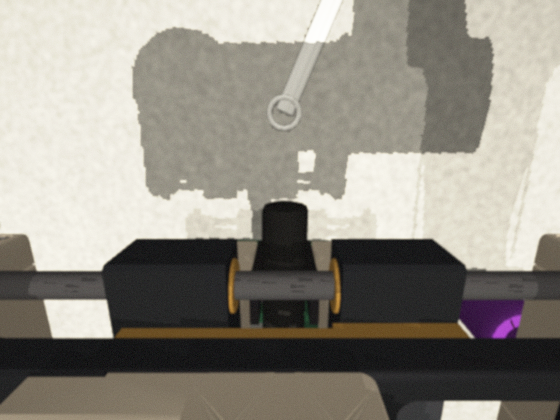

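View pics/scene18.png

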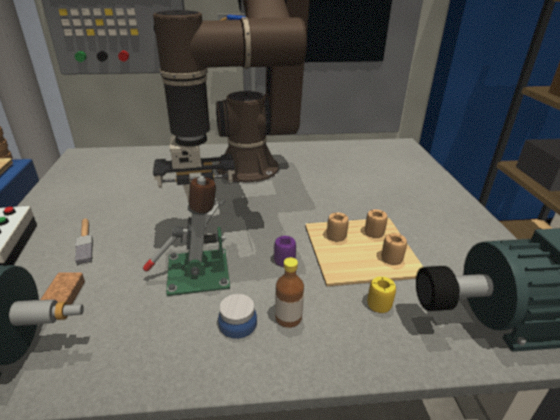

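```bash

python3 -m creep '[[0,-0.025,-0.004,0,10],[0,-0.05,-0.007,0,10],[0,-0.08,-0.01,0,10],[0,-0.11,-0.013,0,10],[0,-0.14,-0.015,0,10],[0,-0.17,-0.016,0,10],[0,-0.2,-0.016,0,10],[0,-0.2,-0.016,0,10]]'
python3 -m creep '[[0,0,0,0,10],[0,0,0,0,10],[0,0,0,0,10],[0,0,0,0,10],[0,0,0,0,10],[0,0,0,0,10],[0,0,0,0,10],[0,0,0,0,10]]'
python3 - <<'E'
from h import *
from plant import snapshot
import pickle
for n in("wrist","scene","top"):
    s=snapshot(n);cv2.imwrite(f"pics/{n}19.png",s["img"]);pickle.dump(s,open(f'pics/{n}19.pkl','wb'))
o=[]
for k in (16,18,19):
    s=pickle.load(open(f'pics/scene{k}.pkl','rb')); o.append(cv2.resize(s["img"][165:305,130:240],None,fx=2.4,fy=4.2,interpolation=2)) if 0 else o.append(cv2.resize(s["img"][165:305,155:230],None,fx=3.5,fy=3.5,interpolation=2))
cv2.imwrite('pics/cmp.png',np.hstack(o))
o=[]
for k in (16,19):
    s=pickle.load(open(f'pics/top{k}.pkl','rb')); o.append(cv2.resize(s["img"][200:250,310:400],None,fx=4.4,fy=4.4,interpolation=2))
cv2.imwrite('pics/cmpt.png',np.hstack(o))
for L in(.16,.08,.0): print(proj(s,W([0,0,.236],L)))
E
```

```text
clock: 24.62
tool_pos: [0.4694, -0.1646, 0.14]
orientation: [-180.0, -0.0, -174.4]
force: [-1.7, 1.8, 2.7]
opening: 0.0211
clock: 25.28
tool_pos: [0.4693, -0.164, 0.14]
orientation: [180.0, -0.0, -174.4]
force: [-2.0, -0.4, 1.9]
opening: 0.0213
[346.48186215 226.0334347 ]
[354.43986491 225.10700625]
[362.35818357 224.27399832]
```

View pics/cmp.png

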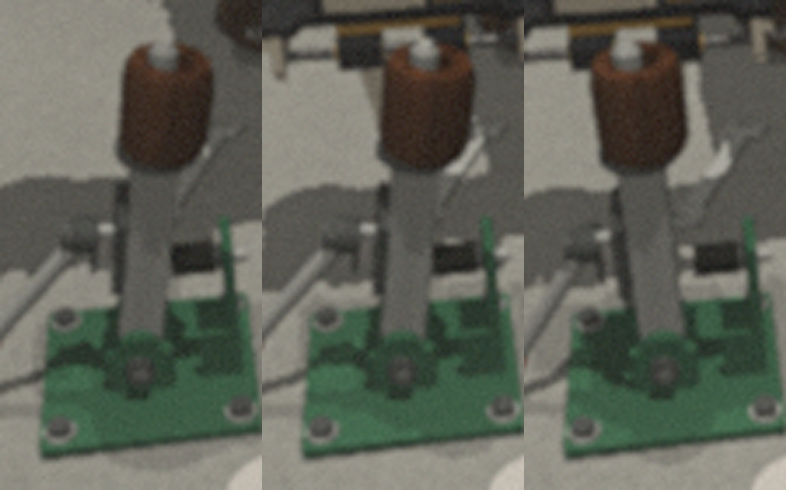

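View pics/cmpt.png

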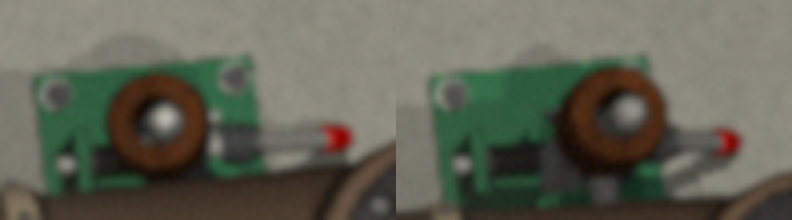

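```bash
python3 - <<'E'
from h import *
import pickle
np.set_printoptions(precision=4,suppress=True)
def cen(img,u,v,r,thr=None):
    g=cv2.cvtColor(img,cv2.COLOR_BGR2GRAY).astype(float);s=img.astype(int)
    sat=s.max(2)-s.min(2)
    ys,xs=np.mgrid[v-r:v+r+1,u-r:u+r+1]
    p=g[v-r:v+r+1,u-r:u+r+1]; w=np.clip(p-np.percentile(p,60),0,None)*(sat[v-r:v+r+1,u-r:u+r+1]<25)
    return (w*xs).sum()/w.sum(),(w*ys).sum()/w.sum()
S={k:pickle.load(open(f'pics/scene{k}.pkl','rb')) for k in(16,18,19)}
T={k:pickle.load(open(f'pics/top{k}.pkl','rb')) for k in(16,18,19)}
for k,(su,tu) in {16:((202,180),(347,227)),18:((202,180),(347,227)),19:((185,179),(362,225))}.items():
    a=cen(S[k]["img"],*su,3);b=cen(T[k]["img"],*tu,3)
    L=.0 if k==19 else .16
    print(k,a,b,tri((S[k],*a),(T[k],*b)),'model',W([0,0,.236],L),proj(S[k],W([0,0,.236],L)),proj(T[k],W([0,0,.236],L)))
for L in(-.02,.02): print(L,proj(S[16],W([0,0,.236],L)),proj(T[16],W([0,0,.236],L)))
# mast edges direction: dark sleeve centroid by colour
for k in(16,19):
    i=S[k]["img"].astype(int);m=((i[...,2]-i[...,0]>15)).astype(np.uint8);m[:172]=0;m[214:]=0;m[:,:170]=0;m[:,:]*=1;m[:,220:]=0
    v,u=np.nonzero(m);print(k,'sleeve px',u.mean(),v.mean(),proj(S[k],W([0,0,.192],.16 if k==16 else 0)))
E
```

```text
16 (np.float64(200.91592920353983), np.float64(178.15486725663715)) (np.float64(347.1195945945947), np.float64(226.37837837837841)) (array([ 0.586 , -0.1182,  0.2624]), [np.float64(0.00023559065868916976), np.float64(0.00023559065868907568)]) model [ 0.586  -0.1161  0.268 ] [201.5609 175.8287] [346.4819 226.0334]
18 (np.float64(200.75384615384615), np.float64(178.25641025641028)) (np.float64(347.33454545454543), np.float64(226.31454545454548)) (array([ 0.5862, -0.1186,  0.2623]), [np.float64(0.00032920011779253276), np.float64(0.00032920011779249183)]) model [ 0.586  -0.1161  0.268 ] [201.5609 175.8287] [346.4819 226.0334]
19 (np.float64(183.5544041450777), np.float64(178.00518134715026)) (np.float64(363.0322580645161), np.float64(224.4926686217009)) (array([ 0.5897, -0.1553,  0.2662]), [np.float64(0.0006611465220311522), np.float64(0.000661146522031166)]) model [ 0.5895 -0.1535  0.271 ] [183.8603 175.9314] [362.3582 224.274 ]
-0.02 [181.6394 176.1203] [364.3216 224.0814]
0.02 [186.0823 175.7818] [360.387 224.473]
16 sleeve px 200.37771345875544 193.80028943560058 [200.1088 193.4124]
19 sleeve px 187.31295843520783 192.00733496332518 [186.0826 193.6145]
```

View pics/scene19.png

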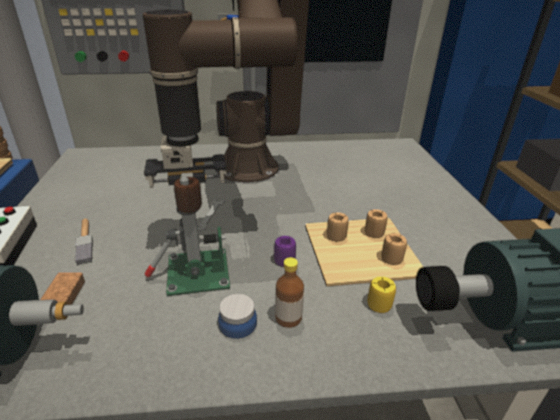

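View pics/wrist19.png

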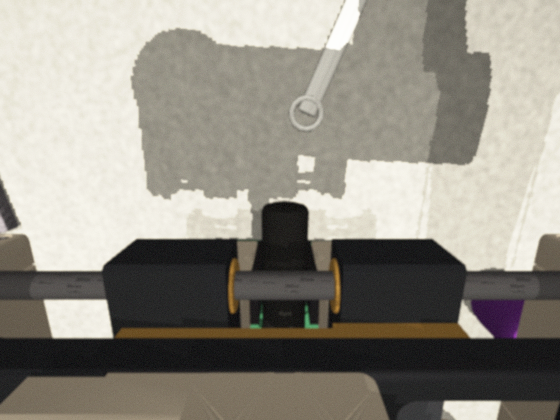

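```bash
python3 - <<'E'
from h import *
import pickle
from plant import ctrl,workorder
s=pickle.load(open('pics/scene19.pkl','rb'));i=s["img"].astype(int)
m=(i[...,2]>2*i[...,1])&(i[...,2]>80);m[:200]=0;m[300:]=0;m[:,:120]=0;m[:,200:]=0
v,u=np.nonzero(m);print('red',u.mean(),v.mean(),'model',proj(s,W(leg(1.83,.1165),0)))
o=ctrl.get_obs();print(o["clock"],o["force"],o["opening"])
workorder.close_job()
E
```

```text
red 149.0754716981132 270.77358490566036 model [149.4709228 270.2067424]
25.4333 [-2.62078153  1.07476954  1.06788899] 0.021022637104892463
the job is handed in; nothing more can be done
```

The job is done and handed in at 25.4 s, inside the 67 s limit. The dark walnut sleeve sits on the flange and was let go there. The kickstand was pressed down over centre. The post was brought from its stop to upright by the rubber handle, and the gripper is still holding it.

**Last checks:**
- **Upright:** the spindle tip moved 37.1 mm against the 37.6 mm expected from parked to plumb, so the post is about 0.158 of 0.16 rad. The top view put it on plumb and the scene view within about 0.003 rad.
- **Kickstand:** the red tip is within 1 px of where it should be when fully down with the post upright.
- **Hold:** the jaws are closed on the grip at 21 mm, and the wrist force is about 3 N.
- **Other things:** the pale sleeves, bottle and tin look unmoved in the last scene picture. I did not measure them.

**Disagreements:**
- The simple bright-spot measurement of the spindle tip read about 5 mm low in height in every picture, so I used only its change.
- The top and wrist views disagreed on the dark sleeve's height, so I used the wrist and scene pair. That pair gave 75 mm for its top against 76 mm from the text.

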